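Vibration check of a small pump set with the sensor from the drawer

ROBOT

A 6-joint arm with a two-finger parallel gripper is mounted at the origin on the work surface. World frame = base frame: x ahead of the robot, y to its left, z up, the work surface at z = 0. Lengths are in m, angles in rad, forces in N, time in s.
With the tool pointing down it reaches from about 0.425 to 0.95 m from the base axis. Payload 14.7 kg.
Tool frame: the origin (TCP) lies at the very end of the fingers, on their centre line; the grasp point (between the pads) lies 19 mm behind it; z points along the fingers, y is the line along which they close (so a half turn about z gives the same grasp; the last joint's range is limited). The gripper opens to 85 mm and grips with 20 to 120 N. Pads are 22 mm wide; open, the fingers measure 114 mm over their backs; the gripper's body (76 mm by 85 mm) begins 54 mm behind the grasp point. The pads swing forward as they close: fully open they stand 13 mm farther back than shut.
Start: joints at [1.148, 0.48, 1.596, -0, 1.065, -0.047], TCP at [0.239, 0.605, 0.231] pointing down, gripper open.
Joint ranges: [-2.75, 2.75], [-0.82, 2.05], [0.23, 2.67], [-1.56, 4.7], [0.09, 2.69], [-2.92, 2.92]. Speed limits (rad/s): [1.89, 1.89, 2.39, 3.01, 3.01, 3.01].

INTERFACE

Orientations are given as a 3x3 rotation matrix whose columns are the frame's x, y, z axes.
In Python, from cell import arm gives the robot as it stands.
- The arm moves only by the shell command python3 -m crank 'ROWS' [FORCE]. ROWS is JSON, a list that holds one entry, the list of rows, each a list of 7 numbers: the shift along the world's x, y, z in cm, then the turn, a rotation vector about the world's x, y, z in rad, then the gripper's target within -1 to 1 (shut at 1, half-way at 0, fully open at -1). A call has 1 to 20 rows; each row is the pose to reach, as a shift and turn from the pose commanded when the call began; what a row does not reach only later rows make up. A row lasts 1/12 s, in which the tool goes at most 41.7 mm and 7.16 degrees, less where a joint would pass 70% of its speed; a pose out of reach is approached as far as the arm can. A call with a gripper value outside its range is refused whole. The fingers move at their own pace and stop on an object; FORCE is the grip in N (left out, the last holds). Time passes only in rows, so rows that repeat a pose let the fingers close. It gives the time, the measured TCP pose, the force, the opening and the grip force at its end, in the units of the state.
- arm.state(): the state, without advancing time (a new reading comes with each control period).
- arm.snapshot(name): name is "side" or "top" or "wrist"; returns (picture, depth): 400x640x3 uint8, red, green, blue; 400x640 float32, m along the optical axis (not along the pixel's ray), 0 where there is no reading.
- arm.camera_params(name): a dict with "K" (3x3 intrinsics, pixels), "view" (4x4, takes a point from world to camera coordinates). Camera axes: x right, y up, looking along -z (the intrinsics and any distortion apply to the point x, -y, -z); pixel columns grow to the right and rows downward; lengths in m; the calibration is good to about 2 mm. A picture is of the moment at which its call begins: read the wrist's pose just before it. camera_params takes no time and is no camera call; for the wrist camera it gives the pose at the moment of the call.
- arm.job_done(): hands the job in; it is judged then, once.
The state is a dict: "clock": time; "joint_pos": joint angles; "qd": joint speeds; "joint_torque": joint torques, N m; "tool_pos": TCP position; "orientation": TCP orientation; "force": force on the tool from outside, world axes, zero at the start; "ft_torque": the same for the moment, N m; "width": opening from 0.0 (shut) to 1.0 (fully open); "grip_force": force on a finger pad.
Only numpy, scipy, OpenCV 4.12 (cv2) and the standard library are available. Lean on these libraries where they do the work, as an engineer would, in place of code of your own. Each camera call takes 0.05 s, during which the arm holds its last target. There are 200 camera calls.

TASK

Check the small pump set for vibration: pull the cabinet's wide drawer open by its bar handle and take out the tall round sensor that stands in it. Holding the sensor upright, rest its foot gently on the middle of the flat round pad at the pump end for a good second, then set it down upright on the middle of the pad at the fan end, let go and leave it standing there. Leave the wide drawer open, the bearing in it, and do not knock over the bottle between the cabinet and the pump set.

Things in the scene. Friction and masses are not known exactly. Their poses are not given: they have to be found in the camera images.
- wide_drawer_handle (a point): Middle of the wide drawer's steel bar handle (the left drawer, seen from the robot). Round bar 12 mm thick, 110 mm long, level along y, 33 mm below the cabinet's top, 92 mm above the table, its axis 42 mm in front of the drawer's face, a post at each end. Axes as the cabinet's: x points into it, so the drawer pulls out along -x; z up.
- wide_drawer (a joint): How far the wide drawer is out, m: 0 shut, 0.165 at its stop; stays where left. Front 212 mm wide, 12 mm thick, top edge 115 mm above the table. Side walls 52 mm high, floor 14 mm above the table. Its front part has a left and a right compartment, 97 (y) by 88 mm (x), parted by 20 mm high walls; one holds the sensor, the other the bearing.
- cabinet: Low grey steel cabinet, fixed, 260 mm deep (x), 340 mm wide (y), 125 mm high, a wide and, to its right, a narrow drawer side by side in the face at its -x side, towards the robot. Origin: middle of its underside; x points to its back. A roll of tape and a small tray stand on the back half of its top.
- sensor: Cordless vibration sensor: upright grey stub, 98 mm tall, about 0.16 kg, loose in a front compartment of the wide drawer, about 62 mm behind the drawer's front face. Flat round foot 30 mm across (0 to 14 mm up), narrow neck, round body 34 mm across from 30 to 90 mm up, bevelled top. Origin: middle of the foot's underside; z along the stub.
- bearing: Steel ball bearing, a low ring of 42 mm diameter, 14 mm high, lying in the other front compartment of the wide drawer; stays there. Origin: middle of its underside.
- pump_set: Small motor and pump on a base plate 260 by 120 mm, fixed, at any yaw. Origin: middle of its underside. Along its x axis: at -x the motor's round fan cover, in the middle a square terminal box (top 144 mm above the table), at +x the pump with a side outlet pipe and flange pointing to +y. Highest point 146 mm.
- pad_pump (a point): Centre of the top face of the pad at the pump end, between the terminal box and the pump: a flat level steel disc of 36 mm diameter, 145 mm above the table, 73 mm from the set's middle.
- pad_fan (a point): Centre of the top face of the pad at the fan end, between the terminal box and the fan cover: the same kind of disc, 145 mm above the table, 75 mm from the set's middle.
- bottle0: Closed aluminium bottle, 62 mm in diameter, 150 mm tall, standing by itself in the gap between the cabinet and the pump set; other bottles of its kind stand farther back. Origin: middle of its underside.

How it is judged:
On the way, in this order (a step that is already met when the one before it is completed fails the run):
1. the wide drawer is pulled open (more than 60 mm) (value of joint wide_drawer above 0.06 m), for 0.2 s.
2. the sensor, held by the fingers and upright (within 0.2 rad), rests with its foot on the pump-end pad (within 12 mm of its centre) for 0.6 s (contact force between sensor and pump_set above 0.3 N and contact force between the fingers and sensor above 0.5 N and horizontal distance between sensor and pad_pump below 0.012 m and z of sensor in the frame of pad_pump below 0.006 m and angle between sensor's own z axis and vertical below 0.2 rad), for 0.6 s.
3. the sensor, still held by the fingers, comes down on the fan-end pad (within 12 mm of its centre) (contact force between sensor and pump_set above 0.3 N and contact force between the fingers and sensor above 0.5 N and horizontal distance between sensor and pad_fan below 0.012 m and z of sensor in the frame of pad_fan below 0.006 m and angle between sensor's own z axis and vertical below 0.2 rad), for 0.1 s.
At the end, for the whole second after the job is handed in: The sensor stands released, upright (within 0.08 rad) and at rest on the fan-end pad, its foot centred within 12 mm; the wide drawer is still open (more than 60 mm) (horizontal distance between sensor and pad_fan below 0.012 m and z of sensor in the frame of pad_fan between -0.005 and 0.005 m and angle between sensor's own z axis and vertical below 0.08 rad and linear speed of sensor below 0.02 m/s and contact force between the fingers and sensor below 0.1 N and value of joint wide_drawer above 0.06 m); the robot touches nothing.
It fails at once if the sensor is banged or pressed hard on the pump set (more than 80 N) (contact force between sensor and pump_set above 80 N).
It fails at once if the bearing is taken out of the drawer (height (world z) of bearing above 0.075 m).
It fails at once if the bottle between the cabinet and the pump set is knocked over (angle between bottle0's own z axis and vertical above 0.6 rad).
It also fails if it takes over 61 s, if anything falls off the work surface, if the arm or the gripper's body presses on something with over 40 N, if the wrist force passes 120 N, or if a joint passes its speed limit or range.

## Working session

There is one attempt and no reset: what is moved stays moved. The work goes in short steps, Python scripts to look and compute and a shell command to move; the robot and the scene stay as the last step left them, time stands still between calls to the robot, and variables do not carry over. Pictures are saved under pics/ and viewed, at most 10 in all, crops included, and the job is handed in when it is done.

```bash
mkdir -p pics; ls
cat > h.py <<'E'
import numpy as np, cv2
from cell import arm
def snap(n):
    c=arm.camera_params(n); p,d=arm.snapshot(n); return p,d,np.array(c["K"]),np.array(c["view"])
def pts(d,K,V):
    h,w=d.shape; u,v=np.meshgrid(np.arange(w),np.arange(h))
    P=np.stack([(u-K[0,2])/K[0,0]*d,-(v-K[1,2])/K[1,1]*d,-d,np.ones_like(d)],-1)
    W=P@np.linalg.inv(V).T; W=W[...,:3]; W[d==0]=np.nan; return W
def save(n,p,crop=None,s=1):
    if crop: p=p[crop[1]:crop[3],crop[0]:crop[2]]
    cv2.imwrite("pics/"+n,cv2.resize(p[...,::-1],None,fx=s,fy=s))
E
python3 - <<'E'
from h import *
for n in("top","side"):
    p,d,K,V=snap(n); save(n+"0.png",p); np.savez(n+"0.npz",p=p,d=d,K=K,V=V)
    print(n,K.round(1).tolist(),np.linalg.inv(V).round(3).tolist(),{k:v for k,v in arm.camera_params(n).items() if k not in("K","view")})
s=arm.state();print(s)
E
```

```text
pics
top [[389.7, 0.0, 322.8], [0.0, 389.7, 196.2], [0.0, 0.0, 1.0]] [[0.009, 0.997, -0.08, 0.53], [-1.0, 0.009, 0.002, 0.064], [0.003, 0.08, 0.997, 1.073], [0.0, 0.0, 0.0, 1.0]] {}
side [[389.4, 0.0, 321.9], [0.0, 389.4, 204.8], [0.0, 0.0, 1.0]] [[0.929, 0.279, -0.242, 0.366], [-0.369, 0.673, -0.641, -0.561], [-0.016, 0.685, 0.728, 0.858], [0.0, 0.0, 0.0, 1.0]] {}
{'clock': 0.1, 'joint_pos': array([ 1.14841583e+00,  4.80773393e-01,  1.59677813e+00, -9.13457690e-06,
        1.06507861e+00, -4.65981817e-02]), 'qd': array([ 5.05453296e-04, -1.09371822e-03, -1.60285770e-03,  1.81843286e-03,
        8.77763241e-05,  5.23982386e-04]), 'joint_torque': array([ 8.65536931e-04, -9.52253079e+01, -4.31037748e+01,  3.49963045e-07,
        5.27586715e-03,  1.36915017e-05]), 'tool_pos': array([0.23839202, 0.60433823, 0.23074599]), 'orientation': array([[-9.30222413e-01,  3.66996032e-01, -4.18010483e-04],
       [ 3.66996268e-01,  9.30221929e-01, -9.49582452e-04],
       [ 4.03495259e-05, -1.03673117e-03, -9.99999462e-01]]), 'force': array([0.45150833, 0.71478659, 0.2938953 ]), 'ft_torque': array([ 0.03296468, -0.01120513,  0.00497621]), 'grip_force': 0.0, 'width': 1.0006173663837736}
```

View pics/top0.png

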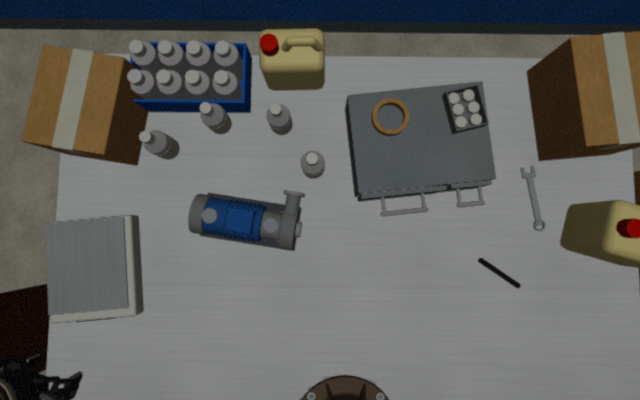

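View pics/side0.png

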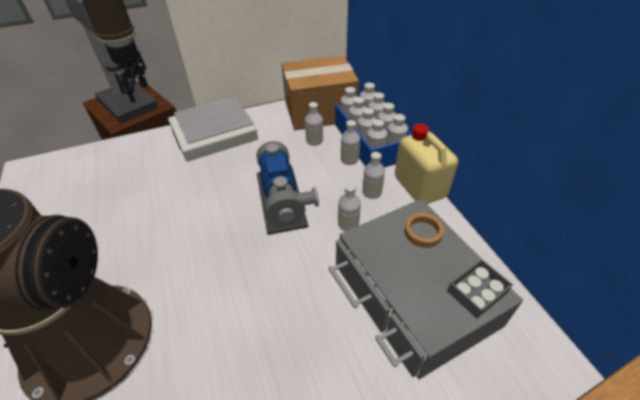

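The top view shows the pump set around (245,222), with the fan pad at about (209,216) and the pump pad at about (271,226). The wide handle bar runs (382,213) to (426,208), and bottle0 is at (313,163). The side view agrees with this.

```bash
cat > m.py <<'E'
from h import *
z=np.load("top0.npz"); p,d,K,V=z["p"],z["d"],z["K"],z["V"]; W=pts(d,K,V)
H=W[...,2]
def box(m,x0,y0,x1,y1):
    o=np.zeros_like(m); o[y0:y1,x0:x1]=m[y0:y1,x0:x1]; return o
def inplane(u,v,h):
    Ci=np.linalg.inv(V); r=Ci[:3,:3]@[(u-K[0,2])/K[0,0],-(v-K[1,2])/K[1,1],-1]; c=Ci[:3,3]; return c+r*(h-c[2])/r[2]
print("table z",np.nanmedian(H[250:320,200:400]))
# cabinet top
m=box(abs(H-.125)<.006,335,75,505,205).astype(np.uint8)
c=max(cv2.findContours(m,0,2)[0],key=cv2.contourArea)
q=np.array([inplane(*a[0],.125)[:2] for a in c]).astype(np.float32); r=cv2.minAreaRect(q); print("cab",r,cv2.boxPoints(r).round(4).tolist())
# handle
m=box((H>.07)&(H<.115),372,190,435,222); Q=W[m]; print("handle px",m.sum())
fl=box(H>.04,376,196,432,220)
for v in range(196,218): print(v,"".join("#" if x else "." for x in fl[v,376:432]), end="\n")
# pump set blue
pb=p.astype(int); blue=box((pb[...,2]>pb[...,0]+30),180,180,310,260)
q=np.array([inplane(u,v,.144)[:2] for v,u in np.argwhere(blue)]).astype(np.float32); print("blue",cv2.minAreaRect(q),np.nanmedian(H[blue]))
t=box(abs(H-.145)<.006,185,185,310,255)
g=t&~blue
n,l,s,ce=cv2.connectedComponentsWithStats((g&(p.min(2)>90)).astype(np.uint8))
for i in range(1,n):
    if s[i,4]>20: print("pad?",s[i],ce[i],inplane(*ce[i],.145), np.nanmedian(H[l==i]))
b=box(H>.1,290,140,340,185); Q=W[b]; print("bottle",np.nanmedian(Q,0),np.nanmax(Q[:,2]))
save("pump0.png",p,(180,180,340,280),5)
E
python3 m.py
```

```text
table z -0.0006395584113761954
cab ((0.7570046782493591, -0.17694026231765747), (0.24780000746250153, 0.3399135172367096), 6.560708999633789) [[0.6144999861717224, -0.022299999371170998], [0.6532999873161316, -0.35989999771118164], [0.8995000123977661, -0.33160001039505005], [0.8607000112533569, 0.006099999882280827]]
handle px 552
196 ############################................####........
197 ###################..........................###........
198 #########....................................###........
199 .....###.....................................####.......
200 .....###.....................................####.......
201 .....###.....................................####.......
202 .....####....................................####.......
203 .....####....................................####.......
204 .....####....................................####.......
205 .....####.....................................###.......
206 .....####.....................................###.......
207 ......###.....................................####......
208 ......###.....................
[... 286 characters left out ...]
##########################...................
214 ....########################............................
215 ....##############......................................
216 .....####...............................................
217 ........................................................
blue ((0.5490637421607971, 0.2760327160358429), (0.14109696447849274, 0.0874311774969101), 82.37859344482422) 0.11910673319466863
pad? [202 209  14  13 145] [208.80689655 215.07586207] [0.55750327 0.33353443 0.145     ] 0.14462372697298542
pad? [263 218  15  15 159] [270.08805031 224.98113208] [0.53529358 0.18741298 0.145     ] 0.14398881341765335
bottle [0.69090967 0.09043845 0.11292554] 0.1543919759490715
```

View pics/pump0.png

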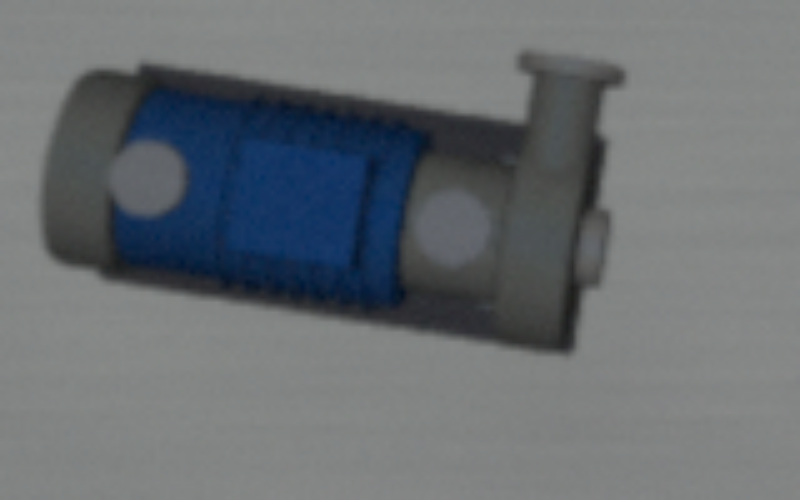

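Both pads read at z≈0.1445 and lie 148 mm apart, which matches 73+75. Cabinet yaw is 6.6°. The handle middle comes out at (0.572, -0.1415), 55 mm in front of the 248 mm deep body, which matches 42+12. Next I move above the handle with the closing line along the cabinet's x and the gripper partly open.

```bash
python3 -m crank '[[[33.3,-74.6,-3,0,0,-1.08,0.2],[33.3,-74.6,-3,0,0,-1.08,0.2],[33.3,-74.6,-3,0,0,-1.08,0.2],[33.3,-74.6,-3,0,0,-1.08,0.2],[33.3,-74.6,-3,0,0,-1.08,0.2],[33.3,-74.6,-3,0,0,-1.08,0.2],[33.3,-74.6,-3,0,0,-1.08,0.2],[33.3,-74.6,-3,0,0,-1.08,0.2],[33.3,-74.6,-3,0,0,-1.08,0.2],[33.3,-74.6,-3,0,0,-1.08,0.2],[33.3,-74.6,-3,0,0,-1.08,0.2],[33.3,-74.6,-3,0,0,-1.08,0.2],[33.3,-74.6,-3,0,0,-1.08,0.2],[33.3,-74.6,-3,0,0,-1.08,0.2],[33.3,-74.6,-3,0,0,-1.08,0.2],[33.3,-74.6,-3,0,0,-1.08,0.2],[33.3,-74.6,-3,0,0,-1.08,0.2],[33.3,-74.6,-3,0,0,-1.08,0.2],[33.3,-74.6,-3,0,0,-1.08,0.2],[33.3,-74.6,-3,0,0,-1.08,0.2]]]' 60
python3 - <<'E'
from h import *
p,d,K,V=snap("wrist"); save("w1.png",p); np.savez("w1.npz",p=p,d=d,K=K,V=V); s=arm.state(); print(s["tool_pos"],s["orientation"][:,1],s["width"],np.linalg.inv(V).round(3).tolist(),K[0])
E
```

```text
clock: 1.77
tool_pos: [0.5726, -0.1451, 0.2009]
orientation: [[-0.113, 0.994, 0.0], [0.994, 0.113, -0.001], [-0.001, 0.0, -1.0]]
force: [0.6, 0.7, 0.3]
width: 0.398
grip_force: 0.0
[ 0.57421261 -0.14784468  0.20085337] [0.99367334 0.11229831 0.00154088] 0.3987982184372125 [[0.994, -0.107, -0.033, 0.565], [0.112, 0.952, 0.285, -0.073], [0.001, -0.287, 0.958, 0.344], [0.0, 0.0, 0.0, 1.0]] [345.15245748   0.         321.66929012]
```

View pics/w1.png

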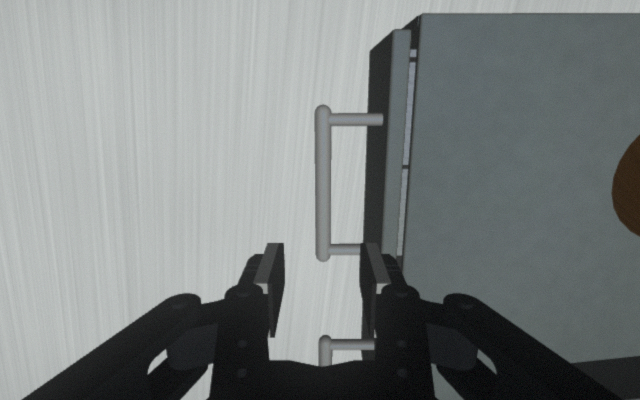

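The wrist view shows the wide handle bar from (323,107) to (322,258) and the narrow drawer's handle at (325,340). I cast the bar middle onto its plane.

Run:
```python
from h import *
z=np.load("w1.npz"); p,d,K,V=z["p"],z["d"],z["K"],z["V"]; W=pts(d,K,V)
C=np.linalg.inv(V)
def ip(u,v,h):
    r=C[:3,:3]@[(u-K[0,2])/K[0,0],-(v-K[1,2])/K[1,1],-1]; c=C[:3,3]; return c+r*(h-c[2])/r[2]
print(ip(323,108,.095),ip(322.5,258,.095),ip(322.7,183,.095),W[180,323])
print(W[150,398],W[150,410],W[150,430])
s=arm.state(); print(s["tool_pos"],s["qd"].round(3),s["clock"])
```

```text
[ 0.566979   -0.08271626  0.095     ] [ 0.57964355 -0.19757792  0.095     ] [ 0.57286676 -0.1364547   0.095     ] [ 0.57273739 -0.13345751  0.09780022]
[ 0.61945456 -0.10326634  0.11480743] [ 0.62475123 -0.10112686  0.12444392] [ 0.63713126 -0.09959332  0.12532465]
[ 0.57421261 -0.14784468  0.20085337] [ 0.063 -0.039  0.077  0.009 -0.015  0.086] 1.8167
```

```bash
python3 -m crank '[[[0.1,0,0,0,0,0,0.2],[0.1,0,0,0,0,0,0.2],[0.1,0,-2,0,0,0,0.2],[0.1,0,-4,0,0,0,0.2],[0.1,0,-6,0,0,0,0.2],[0.1,0,-8,0,0,0,0.2],[0.1,0,-10,0,0,0,0.2],[0.1,0,-11.5,0,0,0,0.2],[0.1,0,-12.3,0,0,0,0.2],[0.1,0,-12.3,0,0,0,0.2],[0.1,0,-12.3,0,0,0,0.2]]]'
python3 -m crank '[[[0,0,0,0,0,0,0.8],[0,0,0,0,0,0,0.8],[0,0,0,0,0,0,0.8],[0,0,0,0,0,0,0.8],[0,0,0,0,0,0,0.8],[0,0,0,0,0,0,0.8]]]'
```

```text
clock: 2.73
tool_pos: [0.5724, -0.1406, 0.0786]
orientation: [[-0.116, 0.993, -0.0], [0.993, 0.116, 0.0], [0.0, -0.0, -1.0]]
force: [0.4, -0.2, 0.8]
width: 0.398
grip_force: 0.0
clock: 3.23
tool_pos: [0.5732, -0.1413, 0.0796]
orientation: [[-0.115, 0.993, 0.002], [0.993, 0.115, -0.0], [-0.0, 0.002, -1.0]]
force: [-0.7, 2.5, 7.1]
width: 0.113
grip_force: 57.2
```

```bash
python3 -m crank '[[[-0.5,-0.06,0,0,0,0,0.8],[-1.5,-0.17,0,0,0,0,0.8],[-2.5,-0.29,0,0,0,0,0.8],[-3.5,-0.4,0,0,0,0,0.8],[-4.5,-0.52,0,0,0,0,0.8],[-5.5,-0.63,0,0,0,0,0.8],[-6.5,-0.75,0,0,0,0,0.8],[-7.5,-0.87,0,0,0,0,0.8],[-8.5,-0.98,0,0,0,0,0.8],[-9.5,-1.1,0,0,0,0,0.8],[-10.5,-1.2,0,0,0,0,0.8],[-11.5,-1.33,0,0,0,0,0.8],[-12.5,-1.44,0,0,0,0,0.8],[-13.5,-1.56,0,0,0,0,0.8],[-14.2,-1.64,0,0,0,0,0.8],[-14.7,-1.7,0,0,0,0,0.8],[-14.7,-1.7,0,0,0,0,0.8],[-14.7,-1.7,0,0,0,0,0.8]]]'
python3 -m crank '[[[0,0,0,0,0,0,0.2],[0,0,0,0,0,0,0.2],[0,0,0,0,0,0,0.2],[0,0,0,0,0,0,0.2],[0,0,2,0,0,0,0.2],[0,0,5,0,0,0,0.2],[0,0,8,0,0,0,0.2],[0,0,11,0,0,0,0.2],[0,0,14,0,0,0,0.2],[0,0,16,0,0,0,0.2],[0,0,16,0,0,0,0.2],[0,0,16,0,0,0,0.2]]]'
python3 - <<'E'
from h import *
p,d,K,V=snap("top"); save("t2.png",p,(300,60,520,290),2.5); np.savez("t2.npz",p=p,d=d,K=K,V=V)
p,d,K,V=snap("wrist"); save("w2.png",p); np.savez("w2.npz",p=p,d=d,K=K,V=V)
print(arm.state()["clock"])
E
```

```text
clock: 4.73
tool_pos: [0.4257, -0.1585, 0.0795]
orientation: [[-0.114, 0.993, 0.001], [0.993, 0.114, -0.0], [-0.001, 0.001, -1.0]]
force: [-0.8, 4.6, 13.5]
width: 0.112
grip_force: 58.2
clock: 5.73
tool_pos: [0.4261, -0.1586, 0.2392]
orientation: [[-0.115, 0.993, 0.002], [0.993, 0.115, -0.001], [-0.001, 0.002, -1.0]]
force: [-0.6, -0.0, 0.2]
width: 0.397
grip_force: 0.0
5.8333
```

View pics/w2.png

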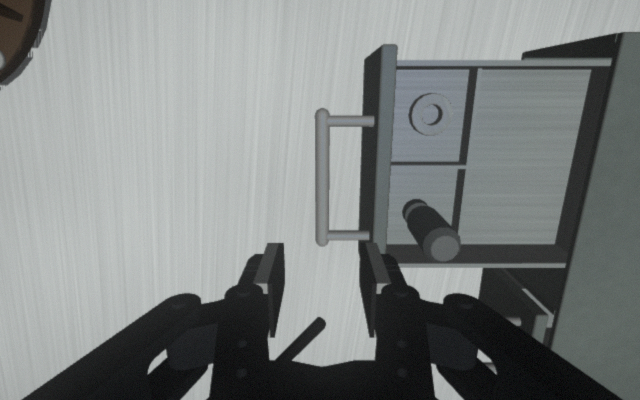

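The drawer is open about 147 mm. The bearing sits in the left compartment at (431,114). The sensor is in the right one, foot at about (413,208) and top disc at about (442,243).

Run:
```python
from h import *
z=np.load("w2.npz"); p,d,K,V=z["p"],z["d"],z["K"],z["V"]; W=pts(d,K,V)
C=np.linalg.inv(V)
def ip(u,v,h):
    r=C[:3,:3]@[(u-K[0,2])/K[0,0],-(v-K[1,2])/K[1,1],-1]; c=C[:3,3]; return c+r*(h-c[2])/r[2]
Q=W.copy(); H=W[...,2]
m=np.zeros(H.shape,np.uint8); m[195:275,395:470]=(H>.105)[195:275,395:470]&(H<.116)[195:275,395:470]
n,l,s,ce=cv2.connectedComponentsWithStats(m)
for i in range(1,n):
    if s[i,4]>30: print("wrist top",s[i],ce[i],ip(*ce[i],.112),np.nanmedian(W[l==i],0))
print("foot~",ip(412,210,.020),"top z",H[243,442],"floor",np.nanmedian(H[180:190,395:402]))
b=(H>.05)&(H<.1); b[:195]=0;b[262:]=0;b[:,:398]=0;b[:,462:]=0; print("body pts",b.sum(),W[b].mean(0))
z=np.load("t2.npz"); p,d,K,V=z["p"],z["d"],z["K"],z["V"]; W=pts(d,K,V); C=np.linalg.inv(V); H=W[...,2]
X=W[...,0];Y=W[...,1]
m=((H>.104)&(H<.118)&(abs(X-.535)<.04)&(abs(Y+.19)<.05)).astype(np.uint8)
n,l,s,ce=cv2.connectedComponentsWithStats(m)
for i in range(1,n):
    if s[i,4]>10: print("top cam",s[i],ce[i],ip(*ce[i],.112))
```

```text
wrist top [423 227  38  35 984] [441.72256098 244.96747967] [ 0.5330208  -0.19734873  0.112     ] [ 0.5334111  -0.19784988  0.11149383]
foot~ [ 0.53097283 -0.19776809  0.02      ] top z 0.11217684616612716 floor 0.01442738551053313
body pts 960 [ 0.52904911 -0.19870011  0.07325724]
top cam [423 220  13  14 136] [428.75735294 226.5       ] [ 0.5351651  -0.19848978  0.112     ]
```

Both cameras put the sensor at about (0.534, -0.198), with its top at 0.112 as expected. I'll turn the tool 90° so it closes along the cabinet's y, open fully, go above the sensor and then descend.

```bash
python3 -m crank '[[[3,-1,0,0,0,0.12,-1],[6,-2,0,0,0,0.24,-1],[9,-3,0,0,0,0.36,-1],[10.8,-3.9,0,0,0,0.48,-1],[10.8,-3.9,0,0,0,0.6,-1],[10.8,-3.9,0,0,0,0.72,-1],[10.8,-3.9,0,0,0,0.84,-1],[10.8,-3.9,0,0,0,0.96,-1],[10.8,-3.9,0,0,0,1.08,-1],[10.8,-3.9,0,0,0,1.2,-1],[10.8,-3.9,0,0,0,1.32,-1],[10.8,-3.9,0,0,0,1.44,-1],[10.8,-3.9,0,0,0,1.57,-1],[10.8,-3.9,0,0,0,1.57,-1],[10.8,-3.9,0,0,0,1.57,-1],[10.8,-3.9,0,0,0,1.57,-1]]]'
python3 - <<'E'
from h import *
p,d,K,V=snap("wrist"); save("w3.png",p); np.savez("w3.npz",p=p,d=d,K=K,V=V)
W=pts(d,K,V);H=W[...,2];C=np.linalg.inv(V)
m=((H>.106)&(H<.117)&(np.hypot(W[...,0]-.534,W[...,1]+.198)<.03)).astype(np.uint8)
n,l,s,ce=cv2.connectedComponentsWithStats(m)
for i in range(1,n):
    if s[i,4]>30:
        u,v=ce[i]; r=C[:3,:3]@[(u-K[0,2])/K[0,0],-(v-K[1,2])/K[1,1],-1]; c=C[:3,3]; print(s[i],c+r*(.112-c[2])/r[2],np.nanmedian(W[l==i],0))
S=arm.state();print(S["tool_pos"],S["joint_pos"],S["width"])
E
```

```text
clock: 7.17
tool_pos: [0.5332, -0.1972, 0.2375]
orientation: [[-0.994, -0.11, -0.001], [-0.11, 0.994, 0.001], [0.001, 0.001, -1.0]]
force: [-0.1, 0.2, -0.2]
width: 0.999
grip_force: 0.0
[ 299  170   38   38 1083] [ 0.5344772  -0.20052035  0.112     ] [ 0.5346058  -0.20050447  0.11163283]
[ 0.53329136 -0.19723689  0.23766122] [-4.07552968e-01  3.60612140e-01  1.77818633e+00 -1.42164507e-05
  1.00385167e+00 -2.08876203e+00] 1.0021819058533397
```

View pics/w3.png

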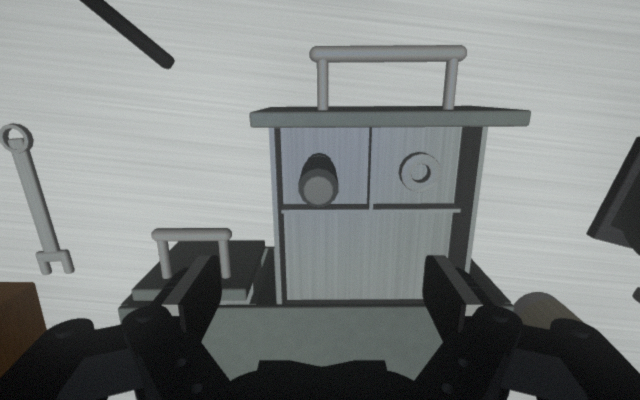

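The sensor top is at (318,189), in line with the tool, and nothing is in the fingers' path. The narrow handle at (190,235) is about 40 mm behind them in x. I descend and grip.

```bash
python3 -m crank '[[[0.1,-0.2,-3,0,0,0,-1],[0.1,-0.2,-6,0,0,0,-1],[0.1,-0.2,-9,0,0,0,-1],[0.1,-0.2,-12,0,0,0,-1],[0.1,-0.2,-14,0,0,0,-1],[0.1,-0.2,-15.5,0,0,0,-1],[0.1,-0.2,-16.5,0,0,0,-1],[0.1,-0.2,-17,0,0,0,-1],[0.1,-0.2,-17,0,0,0,-1],[0.1,-0.2,-17,0,0,0,-1]]]'
python3 -m crank '[[[0,0,0,0,0,0,0],[0,0,0,0,0,0,0.2],[0,0,0,0,0,0,0.5],[0,0,0,0,0,0,0.5],[0,0,0,0,0,0,0.5],[0,0,0,0,0,0,0.5],[0,0,0,0,0,0,0.5],[0,0,0,0,0,0,0.5],[0,0,0,0,0,0,0.5]]]' 40
```

```text
clock: 8.05
tool_pos: [0.5349, -0.1995, 0.0688]
orientation: [[-0.994, -0.113, 0.001], [-0.113, 0.994, -0.0], [-0.0, -0.0, -1.0]]
force: [0.7, 0.9, -0.4]
width: 1.0
grip_force: 0.0
clock: 8.8
tool_pos: [0.5349, -0.1995, 0.0689]
orientation: [[-0.993, -0.114, 0.001], [-0.114, 0.993, -0.0], [-0.001, -0.0, -1.0]]
force: [-0.3, 0.2, 7.2]
width: 0.387
grip_force: 39.1
```

```bash
python3 -m crank '[[[0,0,1,0,0,0,0.5],[0,0,3,0,0,0,0.5],[0,0,6,0,0,0,0.5],[0,0,9,0,0,0,0.5],[0,0,12,0,0,0,0.5],[0,0,15,0,0,0,0.5],[0,0,18,0,0,0,0.5],[0,0,19,0,0,0,0.5],[0,2,19,0,0,0,0.5],[0,5,19,0,0,0,0.5],[0,8,19,0,0,0,0.5],[0,11,19,0,0,0,0.5],[0,14,19,0,0,0,0.5],[0,17,19,0,0,0,0.5],[0,20,19,0,0,0,0.5],[0,23,19,0,0,0,0.5],[0,25,19,0,0,0,0.5],[0,26,19,0,0,0,0.5],[0,26,19,0,0,0,0.5],[0,26,19,0,0,0,0.5]]]'
python3 -m crank '[[[0,2,0,0,0,0,0.5],[0,4,0,0,0,0,0.5],[0,6,0,0,0,0,0.5],[0,8,0,0,0,0,0.5],[0,10,0,0,0,0,0.5],[0,11.5,0,0,0,0,0.5],[0,12.5,0,0,0,0,0.5],[0,12.7,0,0,0,0,0.5],[0,12.7,0,0,0,0,0.5],[0,12.7,0,0,0,0,0.5],[0,12.7,0,0,0,0,0.5]]]'
python3 - <<'E'
from h import *
for n in("wrist","side"):
    p,d,K,V=snap(n); np.savez(n+"4.npz",p=p,d=d,K=K,V=V)
    if n=="wrist": save("w4.png",p)
    else: save("s4.png",p,(180,80,420,280),3)
print(arm.state()["tool_pos"])
E
```

```text
clock: 10.47
tool_pos: [0.5343, 0.0606, 0.2582]
orientation: [[-0.993, -0.115, -0.0], [-0.115, 0.993, -0.0], [0.0, -0.0, -1.0]]
force: [-1.1, 0.2, -1.3]
width: 0.389
grip_force: 40.3
clock: 11.38
tool_pos: [0.5346, 0.1866, 0.2583]
orientation: [[-0.994, -0.113, -0.0], [-0.113, 0.994, -0.0], [0.0, -0.0, -1.0]]
force: [0.3, -0.3, -1.5]
width: 0.384
grip_force: 40.4
[0.53460391 0.18683516 0.25832135]
```

View pics/w4.png

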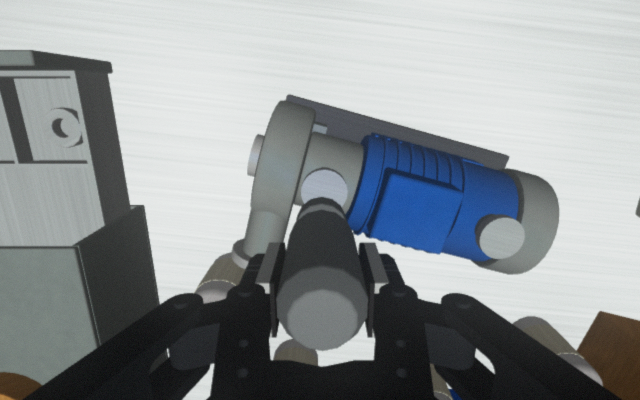

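View pics/s4.png

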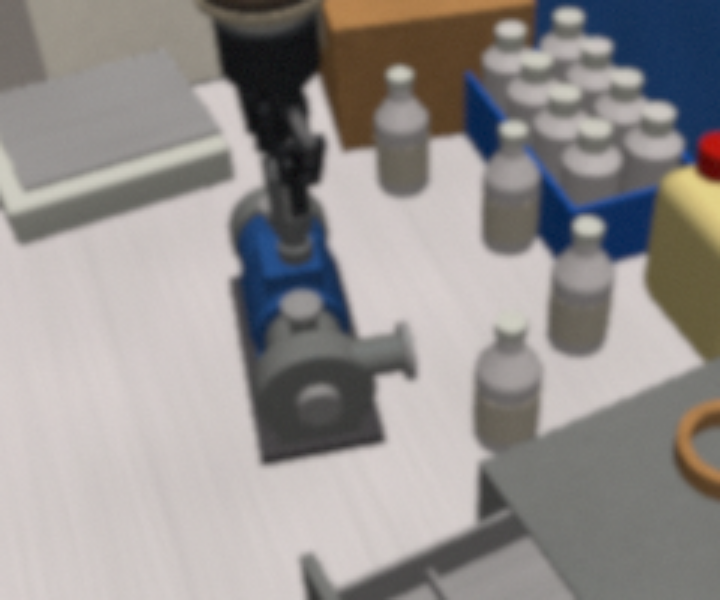

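The sensor is held upright above the pump pad, which is at about (324,189) with its lower edge hidden; the fan pad is at (502,237). The bottle is standing. Next I refine the pads from this view.

Run:
```python
from h import *
z=np.load("wrist4.npz"); p,d,K,V=z["p"],z["d"],z["K"],z["V"]; W=pts(d,K,V);H=W[...,2];C=np.linalg.inv(V)
def ip(uv,h):
    u,v=uv; r=C[:3,:3]@[(u-K[0,2])/K[0,0],-(v-K[1,2])/K[1,1],-1]; c=C[:3,3]; return c+r*(h-c[2])/r[2]
for nm,(x0,y0,x1,y1) in dict(pump=(298,166,352,205),fan=(472,210,532,264)).items():
    m=np.zeros(H.shape,np.uint8); sub=(H>.141)&(H<.150)&(p.astype(int)[...,2]-p[...,0]<25)&(p.min(2)>140); m[y0:y1,x0:x1]=sub[y0:y1,x0:x1]
    c=max(cv2.findContours(m,0,1)[0],key=cv2.contourArea)
    q=np.array([ip(a[0],.145)[:2] for a in c]); 
    if nm=="pump": q=q[[a[0][1]<198 for a in c]]   # drop the edge hidden by the foot
    A=np.c_[2*q,np.ones(len(q))]; s=np.linalg.lstsq(A,(q**2).sum(1),rcond=None)[0]
    print(nm,len(q),s[:2],"r",np.sqrt(s[2]+s[0]**2+s[1]**2),np.nanmedian(H[m>0]))
# sensor: body points, axis tilt by height
m=(H>.225)&(H<.30)&(np.hypot(W[...,0]-.5346,W[...,1]-.1868)<.025)
for a,b in((.20,.218),(.232,.25),(.25,.27),(.27,.29),(.29,.31)):
    k=(H>a)&(H<b)&(np.hypot(W[...,0]-.5346,W[...,1]-.1868)<.022); print(a,k.sum(),np.nanmedian(W[k],0) if k.any() else "")
k=(np.hypot(W[...,0]-.5346,W[...,1]-.1868)<.022); print("top z",np.nanpercentile(H[k],95))
```

```text
pump 94 [0.53103619 0.18741407] r 0.014460362003080766 0.1452005618511053
fan 118 [0.55765129 0.33464763] r 0.017388462981114298 0.1453687665260136
0.2 394 [0.52320374 0.18431103 0.21301233]
0.232 652 [0.52107799 0.18408968 0.24255198]
0.25 1323 [0.52164624 0.18415221 0.26214112]
0.27 2350 [0.52213923 0.18526354 0.28114764]
0.29 7819 [0.53046814 0.18588138 0.30020011]
top z 0.34342483241637806
```

Both pads are consistent with the top view; the pump fit is biased by the occluded edge, so I keep (0.535, 0.187). The foot is about 57 mm above the pad, so I come down in steps.

```bash
python3 -m crank '[[[0,0,-1.5,0,0,0,0.5],[0,0,-3,0,0,0,0.5],[0,0,-4.2,0,0,0,0.5],[0,0,-4.8,0,0,0,0.5],[0,0,-5,0,0,0,0.5],[0,0,-5.1,0,0,0,0.5],[0,0,-5.2,0,0,0,0.5],[0,0,-5.3,0,0,0,0.5],[0,0,-5.4,0,0,0,0.5],[0,0,-5.5,0,0,0,0.5],[0,0,-5.5,0,0,0,0.5],[0,0,-5.5,0,0,0,0.5]]]'
```

```text
clock: 12.48
tool_pos: [0.5346, 0.1877, 0.2034]
orientation: [[-0.993, -0.114, 0.0], [-0.114, 0.993, 0.0], [-0.0, 0.0, -1.0]]
force: [0.5, -0.1, -1.6]
width: 0.384
grip_force: 40.3
```

```bash
python3 -m crank '[[[0,0,-0.05,0,0,0,0.5],[0,0,-0.1,0,0,0,0.5],[0,0,-0.15,0,0,0,0.5],[0,0,-0.2,0,0,0,0.5],[0,0,-0.2,0,0,0,0.5]]]'
python3 -m crank '[[[0,0,-0.05,0,0,0,0.5],[0,0,-0.1,0,0,0,0.5],[0,0,-0.1,0,0,0,0.5]]]'
```

```text
clock: 12.9
tool_pos: [0.5345, 0.1876, 0.2012]
orientation: [[-0.993, -0.114, -0.0], [-0.114, 0.993, -0.0], [0.0, -0.0, -1.0]]
force: [-0.2, 0.1, -1.9]
width: 0.383
grip_force: 40.3
clock: 13.15
tool_pos: [0.5345, 0.1876, 0.2002]
orientation: [[-0.993, -0.114, -0.0], [-0.114, 0.993, -0.0], [0.0, -0.0, -1.0]]
force: [0.2, 0.2, -1.0]
width: 0.388
grip_force: 40.3
```

```bash
python3 -m crank '[[[0,0,-0.05,0,0,0,0.5],[0,0,-0.1,0,0,0,0.5],[0,0,-0.1,0,0,0,0.5]]]'|grep -E "tool|force"
python3 -m crank '[[[0,0,-0.05,0,0,0,0.5],[0,0,-0.05,0,0,0,0.5],[0,0,-0.05,0,0,0,0.5]]]'|grep -E "tool|force"
```

```text
tool_pos: [0.5348, 0.1877, 0.1999]
force: [-1.3, -0.7, 8.7]
grip_force: 41.3
tool_pos: [0.5349, 0.1877, 0.1999]
force: [-4.0, -2.4, 14.4]
grip_force: 42.0
```

In contact at about 15 N. I hold for over a second, then lift.

```bash
python3 -m crank '[[[0,0,0,0,0,0,0.5],[0,0,0,0,0,0,0.5],[0,0,0,0,0,0,0.5],[0,0,0,0,0,0,0.5],[0,0,0,0,0,0,0.5],[0,0,0,0,0,0,0.5],[0,0,0,0,0,0,0.5],[0,0,0,0,0,0,0.5],[0,0,0,0,0,0,0.5],[0,0,0,0,0,0,0.5],[0,0,0,0,0,0,0.5],[0,0,0,0,0,0,0.5],[0,0,0,0,0,0,0.5],[0,0,0,0,0,0,0.5],[0,0,0,0,0,0,0.5],[0,0,0,0,0,0,0.5]]]'
python3 -m crank '[[[0,0,0.5,0,0,0,0.5],[0,0,1.5,0,0,0,0.5],[0,0,3,0,0,0,0.5],[0,0,4,0,0,0,0.5],[0.3,2,4,0,0,0,0.5],[0.7,4.5,4,0,0,0,0.5],[1.1,7,4,0,0,0,0.5],[1.5,9.5,4,0,0,0,0.5],[1.9,12,4,0,0,0,0.5],[2.2,14,4,0,0,0,0.5],[2.3,14.6,4,0,0,0,0.5],[2.3,14.6,4,0,0,0,0.5],[2.3,14.6,4,0,0,0,0.5],[2.3,14.6,4,0,0,0,0.5]]]'
python3 - <<'E'
from h import *
p,d,K,V=snap("wrist"); save("w5.png",p)
E
```

```text
clock: 14.98
tool_pos: [0.535, 0.1877, 0.1999]
orientation: [[-0.993, -0.114, 0.001], [-0.114, 0.993, 0.0], [-0.001, 0.0, -1.0]]
force: [-2.7, -2.3, 13.6]
width: 0.388
grip_force: 42.0
clock: 16.15
tool_pos: [0.5574, 0.3326, 0.2389]
orientation: [[-0.994, -0.114, -0.0], [-0.114, 0.994, -0.0], [0.0, -0.0, -1.0]]
force: [-0.8, 0.1, -2.4]
width: 0.385
grip_force: 40.4
```

View pics/w5.png

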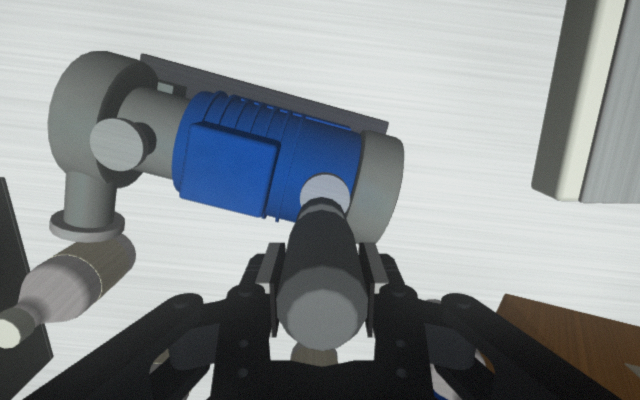

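The sensor is upright over the fan pad at (325,190), and the pump pad at (122,145) is clear. I lower it gently to the same command height and hold.

```bash
python3 -m crank '[[[0,0.05,-1.2,0,0,0,0.5],[0,0.05,-2.4,0,0,0,0.5],[0,0.05,-3.1,0,0,0,0.5],[0,0.05,-3.4,0,0,0,0.5],[0,0.05,-3.6,0,0,0,0.5],[0,0.05,-3.7,0,0,0,0.5],[0,0.05,-3.8,0,0,0,0.5],[0,0.05,-3.85,0,0,0,0.5],[0,0.05,-3.9,0,0,0,0.5],[0,0.05,-3.95,0,0,0,0.5],[0,0.05,-4,0,0,0,0.5],[0,0.05,-4,0,0,0,0.5],[0,0.05,-4,0,0,0,0.5],[0,0.05,-4,0,0,0,0.5],[0,0.05,-4,0,0,0,0.5]]]'
```

```text
clock: 17.45
tool_pos: [0.5579, 0.3343, 0.1999]
orientation: [[-0.993, -0.114, 0.001], [-0.114, 0.993, 0.001], [-0.001, 0.0, -1.0]]
force: [-2.0, -1.5, 7.9]
width: 0.388
grip_force: 41.4
```

Contact is firm and has held for several rows. I reduce the grip, release slowly and retreat upward.

```bash
python3 -m crank '[[[0,0,0,0,0,0,0.5],[0,0,0,0,0,0,0.5],[0,0,0,0,0,0,0.5],[0,0,0,0,0,0,0.2],[0,0,0,0,0,0,0],[0,0,0,0,0,0,-0.3],[0,0,0,0,0,0,-0.6],[0,0,0,0,0,0,-0.8],[0,0,0,0,0,0,-0.8],[0,0,0,0,0,0,-0.8]]]' 20
python3 -m crank '[[[0,0,1,0,0,0,-0.8],[0,0,2.5,0,0,0,-0.8],[0,0,4.5,0,0,0,-0.8],[0,0,7,0,0,0,-0.8],[0,0,10,0,0,0,-0.8],[0,0,13,0,0,0,-0.8],[0,0,15,0,0,0,-0.8],[0,0,16,0,0,0,-0.8],[0,0,16,0,0,0,-0.8],[0,0,16,0,0,0,-0.8],[0,0,16,0,0,0,-0.8]]]'
python3 - <<'E'
from h import *
p,d,K,V=snap("wrist"); save("w6.png",p)
W=pts(d,K,V);H=W[...,2]
k=(H>.236)&(H<.25)&(np.hypot(W[...,0]-.5577,W[...,1]-.334)<.04); print("top",k.sum(),np.nanmedian(W[k],0),W[k].max(0),W[k].min(0))
E
```

```text
clock: 18.28
tool_pos: [0.5575, 0.3341, 0.1987]
orientation: [[-0.993, -0.114, -0.0], [-0.114, 0.993, -0.0], [0.0, -0.0, -1.0]]
force: [-0.3, 0.1, 1.3]
width: 0.895
grip_force: 0.0
clock: 19.2
tool_pos: [0.5569, 0.3338, 0.3571]
orientation: [[-0.993, -0.114, -0.002], [-0.114, 0.993, -0.001], [0.002, -0.001, -1.0]]
force: [-0.3, 0.3, -1.1]
width: 0.899
grip_force: 0.0
top 1246 [0.55764745 0.33334989 0.24258695] [0.57573397 0.34983732 0.24541082] [0.54311057 0.31712855 0.23601005]
```

View pics/w6.png

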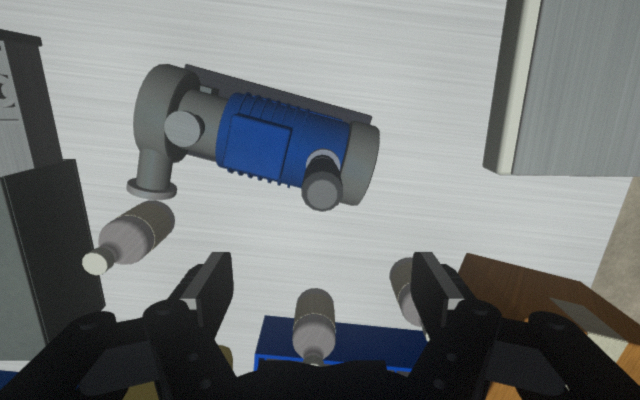

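The sensor stands released on the fan pad: its top is at (321,191), or (0.5576, 0.3333, 0.2426) in the world frame, directly over the pad centre and at the right height. The bottle is standing and the drawer is open.

```bash
python3 -c "
from cell import arm
print(arm.job_done())"
```

```text
the job is handed in; nothing more can be done
None
```

The job is handed in at about 19 s with no verdict returned: the sensor rested on the pump-end pad for over a second and now stands released and upright on the fan-end pad, with the wide drawer open, the bearing left in it and the bottle standing.

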